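# Set the photometer's filter knob and pull it out to lock

## Task

Set the filter on the photometer: turn the blue knob clockwise until its white pointer is in the green sector of the dial, feel for the hidden notch there, and pull the knob fully up and out so that it locks; then let go and leave it standing out. Do not force the knob against the catch (keep the push on it under about 20 N), and do not disturb the glassware and other things around.

Things in the scene. Friction and masses are not known exactly. Their poses are not given: they have to be found in the camera images.
- photometer: Beige bench photometer, 280 (its x) x 400 (its y) x 120 mm high, fixed to the table. Origin: centre of its underside, on the table. It yaws up to 0.3 rad either way. The filter knob's axis is vertical and passes through its point (-50, -70) mm.
- dial: White dial disc, 114 mm across, 4 mm thick, fixed on the photometer's top around the knob, with dark ticks and one green sector (31 to 55 mm from the axis, 0.48 rad either side of its middle). Origin on the knob's axis at the disc's underside, 120 mm above the table; x points to the middle of the green sector. It carries the hidden catch plate.
- catch_plate: Sprung plate hidden under the dial, over a tooth on the knob's shaft; yaw as the dial. Its one notch, unseen, lies within 0.40 rad of the sector's middle; the tooth enters only within about 0.02 rad. Elsewhere a pull meets the plate after 1 mm; it yields 2.5 N/mm for 5 mm, then is solid. In the notch the tooth's turn is sprung, 10 N m/rad. Origin on the axis, 21 mm below the dial's.
- knob_grip (a point): Point on the knob's axis, 36 mm above the dial's origin while the knob is down; turns and rises with it. The knob: a blue upright grip bar 50 mm long (its x), 14 mm thick (y), from 14 to 50 mm above the dial's origin, on a dark skirt 52 mm across whose top is at 14 mm. x is the pointer: the white line on one half of the bar's top, to be turned to the green sector. z is the pull direction.
- knob (a joint): Turn of the knob in rad about the vertical: angle of the pointer from the photometer's x axis, growing anticlockwise seen from above. Range -1.4 to 0.8. It stays where it is left (about 0.06 N m of friction). The green sector is always clockwise of the pointer at the start, its middle 0.65 to 1.05 rad away.
- knob_lift (a joint): How far the knob is pulled up and out, in m: 0 down (free to turn), 0.012 fully out against a solid stop (tooth in the notch, locked). Friction of about 2.5 N keeps it at the height where it is left.
- vial_jar: Bystander: small amber screw jar, 44 mm across, 55 mm high. Origin at the centre of its underside. Leave it in place.
- cuvette_box: Bystander: white open box 60 x 100 x 35 mm with eight clear cuvettes. Origin at the centre of its underside. Leave it in place.
- squeeze_bottle: Bystander: white round bottle with teal cap, 68 mm across, 170 mm high. Origin at the centre of its underside. Leave it in place.
- measuring_jug: Bystander: white jug, 100 mm across, 120 mm high. Origin at the centre of its underside. Leave it in place.
- beaker: Bystander: glass beaker, 72 mm across, 90 mm high. Origin at the centre of its underside. Leave it in place.
- flask: Bystander: glass flask with long neck, 68 mm across, 150 mm high. Origin at the centre of its underside. Leave it in place.
- rubber_bulb: Bystander: blue rubber bulb standing on its base, 48 mm across, 86 mm high. Origin at the centre of its underside. Leave it in place.

How it is judged:
On the way, in this order (a step that is already met when the one before it is completed fails the run):
1. the pointer has been turned into the green sector (angle between the x axis of knob_grip and the x axis of dial, either way round below 0.48 rad), for 0.1 s.
2. the knob is pulled fully out with its pointer in the green sector (angle between the x axis of knob_grip and the x axis of dial, either way round below 0.48 rad and value of joint knob_lift above 0.0095 m), for 0.2 s.
At the end, for the whole second after the job is handed in: The knob stands pulled out by more than 9.5 mm, its pointer within 0.48 rad of the middle of the green sector, released and at rest, all bystanders where they stood (all of step 2 and velocity of joint knob_lift between -0.01 and 0.01 m/s and velocity of joint knob between -0.05 and 0.05 rad/s); the robot touches nothing.
It fails at once if the catch or dial is pressed with more than 20 N (contact force between dial and anything else above 20 N).
It fails at once if one of the bystanders is moved by more than 20 mm (distance of any of vial_jar, cuvette_box, squeeze_bottle, measuring_jug, beaker, flask, rubber_bulb from where it was at the start of the episode above 0.02 m).
It fails at once if one of the bystanders is tipped by more than 0.3 rad (angle between any of vial_jar, cuvette_box, squeeze_bottle, measuring_jug, beaker, flask, rubber_bulb's own z axis and vertical above 0.3 rad).
It also fails if it takes over 58 s, if anything falls off the work surface, if the arm or the gripper's body presses on something with over 40 N, if the wrist force passes 120 N, or if a joint passes its speed limit or range.

## Robot

A 6-joint arm with a two-finger parallel gripper is mounted at the origin on the work surface. World frame = base frame: x ahead of the robot, y to its left, z up, the work surface at z = 0. Lengths are in m, angles in rad, forces in N, time in s.
With the tool pointing down it reaches from about 0.275 to 0.875 m from the base axis. Payload 12.5 kg.
Tool frame: the origin (TCP) lies at the very end of the fingers, on their centre line; the grasp point (between the pads) lies 19 mm behind it; z points along the fingers, y is the line along which they close (so a half turn about z gives the same grasp; the last joint's range is limited). The gripper opens to 85 mm and grips with 20 to 120 N. Pads are 22 mm wide; open, the fingers measure 114 mm over their backs; the gripper's body (76 mm by 85 mm) begins 54 mm behind the grasp point. The pads swing forward as they close: fully open they stand 13 mm farther back than shut.
Start: joints at [-0.085, 0.351, 1.652, -0, 1.139, -0.085], TCP at [0.55, 0, 0.231] pointing down, gripper open.
Joint ranges: [-2.75, 2.75], [-0.79, 2.1], [0.01, 2.65], [-1.57, 4.71], [0.07, 3.14], [-2.87, 2.87]. Speed limits (rad/s): [2.22, 2.22, 2.79, 3.14, 3.14, 3.14].

## Interface

Orientations are given as a 3x3 rotation matrix whose columns are the frame's x, y, z axes.
In Python, from bench import manip gives the robot as it stands. Calls block until the motion is done:
- manip.move_ptp(position, orientation): joint-space move of the TCP to a pose.
- manip.move_l(position, attitude=None, max_speed=0.15): straight line of the TCP; attitude=None keeps the orientation; max_speed is the mean speed in m/s.
- manip.move_j(angles): joint-space move.
- manip.set_gripper(opening, effort=None): opening from 0.0 (shut) to 1.0 (fully open); effort is the grip in N (None keeps the last); returns when the fingers have stopped.
- manip.dwell(seconds).
- manip.inverse_kinematics(position, orientation): joint angles nearest the present ones, or None.
- manip.grab_frame(name): name is "scene" or "side" or "wrist"; returns (picture, depth): 480x640x3 uint8, red, green, blue; 480x640 float32, m along the optical axis (not along the pixel's ray), 0 where there is no reading.
- manip.get_calibration(name): a dict with "camera_matrix" (3x3 intrinsics, pixels), "k1" (the pictures are not rectified: a ray, as slopes to the right and down, at radius r is drawn at 1 + k1 r^2 times it, then the intrinsics apply), "R" (3x3) and "t" (3): a world point X has camera coordinates R X + t. Camera axes: x right, y down, z forward; pixel columns grow to the right and rows downward; lengths in m; the calibration is good to about 2 mm. A picture is of the moment at which its call begins: read the wrist's pose just before it. get_calibration takes no time and is no camera call; for the wrist camera it gives the pose at the moment of the call.
A pose or a line that the arm cannot do raises manip.Unreachable and nothing moves.
- manip.sign_off(): hands the job in; it is judged then, once.
Trained networks look in the newest picture that a camera, given by its name, has taken for a name from the list of things; names that differ only in an ending like _2 or _b are one class to them, and where a whole thing is asked for, a point or a joint stands for the part that bears it (a point fixed in the world has none). Each returns a list of dicts, best first, with "confidence" (0 to 1); they miss things now and then, are a little off and sometimes report something else, mostly with a low value. They report only what shows in the picture. A call takes as long as a camera call.
- manip.look_for(camera, name): "at" ([x, y, z] in m, in world coordinates, good to about 4 mm: the middle of the surface that is visible of it).
Readings, each from a call of its own:
- manip.current_time(): time.
- manip.current_qpos(): joint angles.
- manip.current_joint_vel(): joint speeds.
- manip.current_joint_torque(): joint torques, N m.
- manip.current_ee_pos(): TCP position.
- manip.current_tcp_rot(): TCP orientation.
- manip.current_force(): force on the tool from outside, world axes, zero at the start.
- manip.current_ft_torque(): the same for the moment, N m.
- manip.current_grip_width(): opening from 0.0 (shut) to 1.0 (fully open).
- manip.current_grip_force(): force on a finger pad.
Only numpy, scipy, OpenCV 4.12 (cv2) and the standard library are available. Lean on these libraries where they do the work, as an engineer would, in place of code of your own. Each camera call takes 0.05 s, during which the arm holds its last target. There are 200 camera calls.

## Working session

There is one attempt and no reset: what is moved stays moved. The work goes in short steps, each a Python script; the robot and the scene stay as the last script left them, time stands still between calls to the robot, and variables do not carry over. Pictures are saved under pics/ and viewed, at most 10 in all, crops included, and the job is handed in when it is done.

```bash
mkdir -p pics
python3 - <<'E'
from bench import manip
import cv2,numpy as np
for c in ["scene","wrist"]:
    p,d=manip.grab_frame(c); cv2.imwrite(f"pics/{c}0.png",p[:,:,::-1]); np.savez(f"pics/{c}0.npz",p=p,d=d,**manip.get_calibration(c))
    for n in ["dial","knob_grip","photometer"]:
        print(c,n,[(np.round(r["at"],3),round(r["confidence"],2)) for r in manip.look_for(c,n)[:2]])
for n in "vial_jar cuvette_box squeeze_bottle measuring_jug beaker flask rubber_bulb".split():
    print(n,[(np.round(r["at"],3),round(r["confidence"],2)) for r in manip.look_for("scene",n)[:1]])
print(manip.current_time())
E
```

```text
scene dial [(array([0.514, 0.011, 0.125]), 0.59)]
scene knob_grip [(array([0.507, 0.008, 0.139]), 0.75)]
scene photometer [(array([0.645, 0.037, 0.124]), 0.58)]
wrist dial [(array([0.502, 0.03 , 0.122]), 0.97)]
wrist knob_grip [(array([0.495, 0.025, 0.15 ]), 0.6)]
wrist photometer [(array([0.561, 0.042, 0.121]), 0.58)]
vial_jar [(array([0.521, 0.205, 0.156]), 0.81)]
cuvette_box [(array([0.662, 0.138, 0.152]), 0.79)]
squeeze_bottle [(array([0.726, 0.326, 0.096]), 0.7)]
measuring_jug [(array([0.541, 0.393, 0.078]), 0.87)]
beaker []
flask [(array([ 0.588, -0.236,  0.042]), 0.63)]
rubber_bulb [(array([ 0.394, -0.194,  0.05 ]), 0.56)]
0.75
```

View pics/scene0.png

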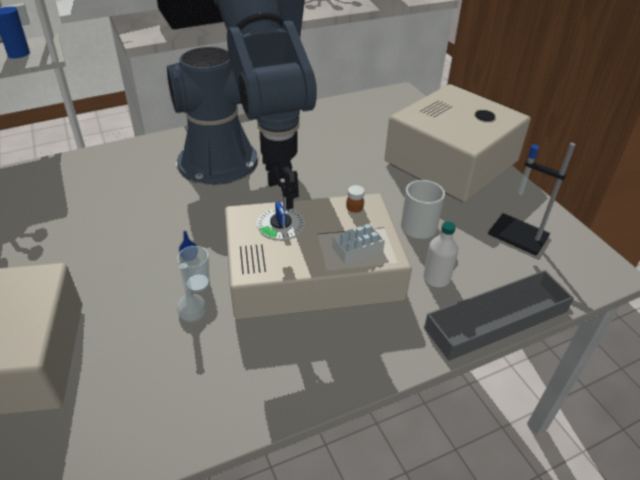

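View pics/wrist0.png

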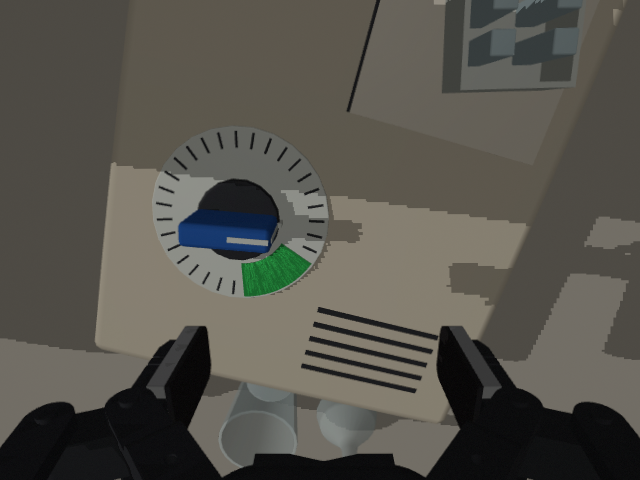

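The wrist view shows the blue bar at about (230,232), with its white pointer on the right half near (247,240). The green sector is at about (277,270), roughly 0.8 rad clockwise of the pointer. The vial jar and the cuvette box stand on the photometer, well away from the knob; the glassware is to the robot's right of it.

Run:
```python
import cv2,numpy as np
f=np.load("pics/wrist0.npz");p=f["p"];d=f["d"];K=f["camera_matrix"];R=f["R"];t=f["t"].ravel()
v,u=np.mgrid[:480,:640]
n=cv2.undistortPoints(np.stack([u.ravel(),v.ravel()],1).astype(float)[:,None],K,np.array([float(f["k1"]),0,0,0]))[:,0]
ray=(np.c_[n,np.ones(len(n))]@R).reshape(480,640,3); C=-R.T@t
X=C+ray*d[...,None]
on=lambda z:C+ray*((z-C[2])/ray[...,2])[...,None]
h=cv2.cvtColor(p,cv2.COLOR_RGB2HSV)
roi=(u>140)&(u<340)&(v>110)&(v<310)
g=roi&(h[...,0]>45)&(h[...,0]<80)&(h[...,1]>120)
top=roi&(X[...,2]>.163)&(X[...,2]<.18)&(d>0)
print("top z",np.median(X[top][:,2]),top.sum(),g.sum())
T=on(.170)
rect=cv2.minAreaRect((T[top][:,:2]*1e4).astype(np.float32));c=np.array(rect[0])/1e4
print("bar",c,rect)
w=top&(h[...,1]<70)&(h[...,2]>120)
wm=T[w][:,:2].mean(0);print("white",w.sum(),wm, np.arctan2(*(wm-c)[::-1]))
G=on(.124)[g][:,:2];a=np.arctan2(*(G-c).T[::-1]);print("green mid",(a.min()+a.max())/2,np.percentile(a,[0,2,50,98,100]),np.percentile(np.hypot(*(G-c).T),[1,99]))
# dial circle from saturation
dm=roi&(X[...,2]>.1222)&(X[...,2]<.1275)
D=(on(.124)[dm][:,:2]*1e4).astype(np.float32);print("dial",dm.sum(),cv2.minEnclosingCircle(D))
dm=roi&(h[...,1]<25)&(h[...,2]>90)|g
cs=max(cv2.findContours(cv2.morphologyEx(dm.astype(np.uint8),cv2.MORPH_CLOSE,np.ones((9,9))),0,1)[0],key=cv2.contourArea)[:,0]
print("dial col",cv2.minEnclosingCircle((on(.124)[cs[:,1],cs[:,0]][:,:2]*1e4).astype(np.float32)))
from bench import manip
np.set_printoptions(precision=3,suppress=True)
print(manip.current_tcp_rot(),manip.current_force())
```

```text
top z 0.17092689938749445 2504 2115
bar [0.49668501 0.01969864] ((4966.85009765625, 196.98635864257812), (157.3293914794922, 503.3988037109375), 85.01102447509766)
white 217 [0.50824681 0.01654623] -0.2661865260376441
green mid -1.1403697569454778 [-1.63182642 -1.60555274 -1.13507343 -0.67124598 -0.64891309] [0.03241986 0.05648129]
dial 19288 ((4904.4375, 164.6798858642578), 935.401611328125)
dial col ((4953.8466796875, 179.85739135742188), 571.74169921875)
[[-0.  1. -0.]
 [ 1.  0.  0.]
 [ 0. -0. -1.]] [-0.361  0.281  0.355]
```

```bash
cat > h.py <<'E'
from bench import manip
import numpy as np
np.set_printoptions(precision=3,suppress=True)
C=np.array([.4956,.0183]); P0=-.09; MID=-1.095
def rot(ptr):            # tool attitude for pointer angle ptr
    f=ptr+np.pi/2; c,s=np.cos(f),np.sin(f)
    return np.array([[-s,c,0],[c,s,0],[0,0,-1.]])
def st(m=""):
    print(m,"t",round(manip.current_time(),2),"p",manip.current_ee_pos(),"F",manip.current_force(),"M",manip.current_ft_torque(),"w",round(manip.current_grip_width(),3))
E
python3 - <<'E'
from h import *
print(manip.inverse_kinematics([*C,.25],rot(P0)),manip.inverse_kinematics([*C,.15],rot(MID-.5)))
manip.move_ptp([*C,.21],rot(P0)); manip.set_gripper(.6); st("above")
p,d=manip.grab_frame("wrist")
import cv2; cv2.imwrite("pics/w1.png",p[:,:,::-1])
E
```

```text
[-0.057  0.232  1.765 -0.     1.145 -1.538] [-0.057  0.361  1.867 -0.     0.913 -0.033]
above t 2.49 p [0.496 0.018 0.21 ] F [-0.04  -0.079  0.302] M [ 0.028 -0.016 -0.003] w 0.602
```

View pics/w1.png

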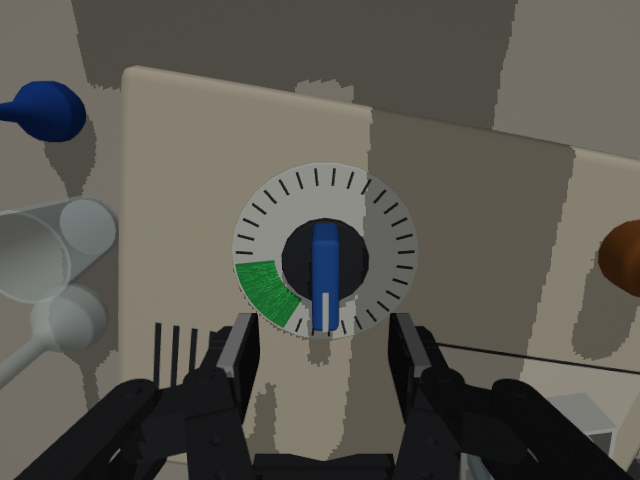

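The bar stands upright at column 325, centred between the fingers (248 and 395) and lined up with the tool. The green sector lies to its lower left, around (268,293). The alignment is good, so I'll grip.

Run:
```python
from h import *
manip.move_l([*C,.141]); st("down")
manip.set_gripper(0,50); st("grip")
for k in range(4):
    a=P0+(MID+.43-P0)*(k+1)/4
    manip.move_l([*C,.141],rot(a)); st("turn %.3f"%a)
```

```text
down t 3.15 p [0.496 0.018 0.142] F [1.021 0.692 0.845] M [-0.055  0.008 -0.007] w 0.598
grip t 3.58 p [0.496 0.019 0.142] F [-0.461  3.946  4.841] M [ 0.731  0.161 -0.028] w 0.157
turn -0.234 t 3.87 p [0.496 0.019 0.142] F [-1.402  4.38   5.403] M [ 0.694  0.111 -0.096] w 0.159
turn -0.378 t 4.16 p [0.496 0.019 0.142] F [-0.953  4.028  5.127] M [ 0.687  0.171 -0.045] w 0.157
turn -0.521 t 4.45 p [0.496 0.019 0.142] F [-1.09   5.973  5.093] M [ 0.782  0.161 -0.079] w 0.151
turn -0.665 t 4.74 p [0.496 0.019 0.142] F [-1.34   5.     4.965] M [ 0.847  0.241 -0.074] w 0.158
```

Run:
```python
from h import *
a=MID+.43; C[1]+=.001
manip.move_l([*C,.141],rot(a)); st("adj")
for z in (.142,.143,.144,.145):
    manip.move_l([*C,z],rot(a)); st("z %.3f"%z)
for k in range(5):
    a-=.02; manip.move_l([*C,.145],rot(a)); st("%.3f"%a)
```

```text
adj t 4.99 p [0.496 0.019 0.142] F [-1.429 -1.458  5.467] M [-0.419  0.217 -0.097] w 0.156
z 0.142 t 5.24 p [0.496 0.019 0.142] F [ 0.657 -3.308  2.649] M [-0.612 -0.125 -0.023] w 0.156
z 0.143 t 5.49 p [0.496 0.019 0.143] F [ 2.101 -3.694 -0.297] M [-0.836 -0.429 -0.084] w 0.156
z 0.144 t 5.74 p [0.496 0.019 0.144] F [ 3.411 -5.077 -1.784] M [-0.868 -0.668 -0.06 ] w 0.155
z 0.145 t 5.99 p [0.496 0.019 0.145] F [ 5.228 -4.248 -4.059] M [-0.896 -0.737 -0.028] w 0.157
-0.685 t 6.24 p [0.496 0.019 0.145] F [ 5.478 -4.492 -3.89 ] M [-0.823 -0.684  0.046] w 0.151
-0.705 t 6.49 p [0.496 0.019 0.145] F [ 4.984 -4.947 -3.911] M [-0.76  -0.711  0.024] w 0.155
-0.725 t 6.74 p [0.496 0.019 0.145] F [ 4.589 -4.948 -3.643] M [-0.807 -0.663  0.011] w 0.151
-0.745 t 6.99 p [0.496 0.019 0.145] F [ 5.623 -4.383 -4.485] M [-0.859 -0.725  0.107] w 0.151
-0.765 t 7.24 p [0.496 0.019 0.145] F [ 3.084 -4.253 -3.573] M [-0.8   -0.69   0.025] w 0.159
```

Run:
```python
from h import *
a=MID+.33; C+=[.0,.0005]
for z in (.146,.147):
    manip.move_l([*C,z],rot(a)); st("z %.3f"%z)
while a>MID-.43:
    a-=.02; manip.move_l([*C,.147],rot(a)); f=manip.current_force(); m=manip.current_ft_torque()
    print("%.3f"%a,f,round(m[2],3))
    if f[2]>-3 or abs(m[2])>.35: break
st()
```

```text
z 0.146 t 7.49 p [0.496 0.019 0.146] F [ 5.831 -1.172 -5.489] M [-0.238 -0.8    0.022] w 0.161
z 0.147 t 7.74 p [0.496 0.019 0.147] F [ 5.9   -1.423 -7.046] M [-0.266 -0.895  0.025] w 0.151
-0.785 [ 6.146 -1.981 -6.953] 0.085
-0.805 [ 4.934 -1.41  -6.831] 0.064
-0.825 [ 6.513 -1.628 -7.106] 0.078
-0.845 [ 6.204 -1.695 -6.214] 0.045
-0.865 [ 5.891 -1.88  -6.683] 0.029
-0.885 [ 5.586 -2.256 -7.016] 0.098
-0.905 [ 5.642 -1.12  -6.793] 0.051
-0.925 [ 5.038 -2.478 -7.108] 0.085
-0.945 [ 6.185 -2.167 -6.683] 0.107
-0.965 [ 6.468 -1.86  -7.213] 0.07
-0.985 [ 3.777  0.011 -2.6  ] -0.039
 t 10.49 p [0.496 0.019 0.147] F [ 3.777  0.011 -2.6  ] M [-0.026 -0.765 -0.039] w 0.16
```

The force dropped at -0.985 rad, so the tooth is in the notch. I'll pull up in steps and stop when the force rises.

Run:
```python
from h import *
a=-.985; C+=[.0006,.0005]; z=.147
while z<.160:
    z+=.001; manip.move_l([*C,z],rot(a)); f=manip.current_force(); m=manip.current_ft_torque()
    print("%.3f"%z,manip.current_ee_pos()[2],f,round(m[2],3))
    if f[2]<-10 or abs(m[2])>.6: break
st()
```

```text
0.148 0.14796396573475468 [ 1.253  0.418 -1.698] 0.001
0.149 0.14902876886035818 [-0.058  1.8   -0.93 ] 0.042
0.150 0.1500253316358154 [-0.292  3.315 -0.706] -0.011
0.151 0.15100515075327806 [-0.251  4.529  0.14 ] 0.027
0.152 0.15199722545527736 [-1.294  4.687 -0.299] -0.073
0.153 0.15301900135421487 [-2.642  5.344 -2.049] 0.044
0.154 0.15401390044595356 [-1.056  5.285 -0.755] -0.04
0.155 0.15421453638308225 [  2.781   4.084 -12.174] 0.022
 t 12.49 p [0.496 0.019 0.154] F [  2.781   4.084 -12.174] M [ 0.805 -0.377  0.022] w 0.153
```

Run:
```python
from h import *
import cv2
C+=[.0006,.0005]
manip.move_l([*C,.1546],rot(-.985)); manip.dwell(.3); st("hold")
manip.set_gripper(.6); st("open")
manip.move_l([*C,.24]); manip.dwell(.3); st("up")
p,d=manip.grab_frame("wrist"); cv2.imwrite("pics/w2.png",p[:,:,::-1])
r=manip.get_calibration("wrist"); R,t,K=np.array(r["R"]),np.ravel(r["t"]),np.array(r["camera_matrix"])
u,v=np.meshgrid(np.arange(640),np.arange(480)); h=cv2.cvtColor(p,cv2.COLOR_RGB2HSV)
n=cv2.undistortPoints(np.stack([u.ravel(),v.ravel()],1).astype(float)[:,None],K,np.array([r["k1"],0,0,0]))[:,0]
X=((np.c_[n,np.ones(len(n))]*d.reshape(-1,1)-t)@R).reshape(480,640,3)
near=np.hypot(X[...,0]-C[0],X[...,1]-C[1])
for m in ((near<.02)&(X[...,2]>.16)&(X[...,2]<.2),(near>.045)&(near<.054)): print(np.median(X[m][:,2]),m.sum())
```

```text
hold t 13.04 p [0.496 0.019 0.154] F [ 1.31   4.858 -8.653] M [ 0.841 -0.099 -0.012] w 0.155
open t 13.49 p [0.496 0.019 0.155] F [-0.087 -0.397 -0.561] M [ 0.054  0.028 -0.005] w 0.596
up t 14.51 p [0.496 0.019 0.239] F [-0.42  -0.053 -0.581] M [-0.022  0.053 -0.002] w 0.604
0.18314772097182747 1721
0.2993344189752284 16407
```

View pics/w2.png

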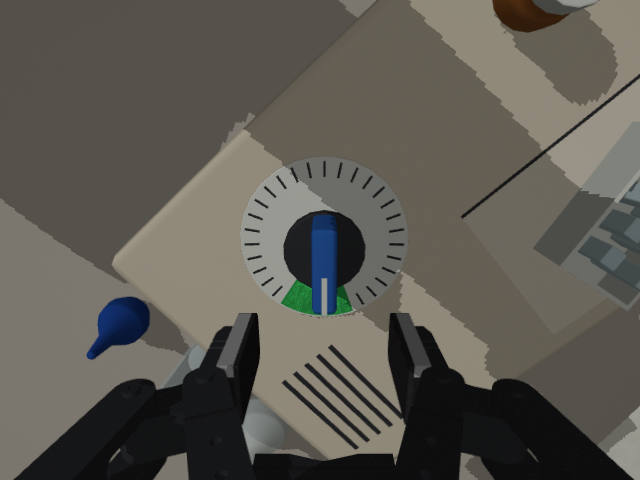

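The pointer at (324,295) is inside the green sector, which spans about (283–354, 300). The bar top is at z = 0.183, up 12 mm from 0.171, and nothing is touching the knob.

```bash
python3 -c "
from bench import manip
print(manip.sign_off())"
```

```text
the job is handed in; nothing more can be done
None
```

The knob was turned into the green sector, the notch was found, and the knob was pulled fully out (about 12 mm) and released. The job is handed in; no verdict was returned.

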